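Slide the candlestick onto the photo mark and take its picture

ROBOT

A 6-joint arm with a two-finger parallel gripper is mounted at the origin on the work surface. World frame = base frame: x ahead of the robot, y to its left, z up, the work surface at z = 0. Lengths are in mm, angles in degrees, forces in N, time in s.
With the tool pointing down it reaches from about 350 to 850 mm from the base axis. Payload 8.1 kg.
Tool frame: the origin (TCP) lies between the finger pads; the fingertips stand 17 mm ahead of it and the grasp point (between the pads) lies 2 mm behind it; z points along the fingers, y is the line along which they close (so a half turn about z gives the same grasp; the last joint's range is limited). The gripper opens to 85 mm and grips with 20 to 120 N. Pads are 22 mm wide; open, the fingers measure 114 mm over their backs; the gripper's body (76 mm by 85 mm) begins 54 mm behind the grasp point. The pads swing forward as they close: fully open they stand 13 mm farther back than shut.
Start: joints at [69.649, 7.471, 85.268, -0, 87.261, -4.893], TCP at [159.901, 578.305, 248.292] pointing down, gripper open.
Joint ranges: [-169.43, 169.43], [-51.17, 129.36], [1.28, 143.12], [-76.62, 256.62], [0, 156.53], [-152.29, 152.29]. Speed limits (degrees/s): [136.94, 136.94, 159.86, 180, 180, 180].

INTERFACE

Orientations are given as [roll, pitch, yaw] about the fixed x, y, z axes, in that order (R = Rz(yaw) Ry(pitch) Rx(roll)).
In Python, from bench import sense, snapshot, hand_in, trace, place_of gives the robot as it stands.
- The arm moves only by the shell command python3 -m handwheel 'ROWS' [FORCE]. ROWS is JSON, a list of rows, each a list of 7 numbers: the opening, from -1 (shut) to 1 (fully open), then the shift along the tool's x, y, z in cm, then the turn, a rotation vector about the tool's x, y, z in rad. A call has 1 to 12 rows; each row shifts and turns the commanded pose from where the row before left it, along the tool's axes as they then stand; what a row does not reach is not made up. A row lasts 1/12 s, in which the tool goes at most 41.7 mm and 7.16 degrees, less where a joint would pass 70% of its speed; a pose out of reach is approached as far as the arm can. A call with a gripper value outside its range is refused whole. The fingers move at their own pace and stop on an object; FORCE is the grip in N (left out, the last holds). Time passes only in rows, so rows that do not move let the fingers close. It gives the time, the measured TCP pose, the force, the opening and the grip force at its end, in the units of the state.
- sense(): the state, without advancing time (a new reading comes with each control period).
- snapshot(name): name is "scene" or "top" or "wrist"; returns a dict with "image" (400x640x3 uint8, red, green, blue), "intrinsics" (3x3 intrinsics, pixels), "R" (3x3) and "t" (3): a world point X has camera coordinates R X + t. Camera axes: x right, y down, z forward; pixel columns grow to the right and rows downward; lengths in mm; the calibration is good to about 2 mm. A picture is of the moment at which its call begins. There is no depth.
- hand_in(): hands the job in; it is judged then, once.
Trained networks look in a picture, given as the dict that the camera call returned (one of the last four; its "shot" number tells which), for a name from the list of things; names that differ only in an ending like _2 or _b are one class to them, and where a whole thing is asked for, a point or a joint stands for the part that bears it (a point fixed in the world has none). Each returns a list of dicts, best first, with "conf" (0 to 1); they miss things now and then, are a little off and sometimes report something else, mostly with a low value. They report only what shows in the picture. A call takes as long as a camera call. They do not tell look-alikes from the thing itself.
- trace(picture, query): "pixels" (400x640 bool, what is visible of it).
- place_of(picture, query): "location" ([x, y, z] in mm, in world coordinates, good to about 4 mm: a listed point, or the origin of a listed thing).
The state is a dict: "time": time; "joint_pos": joint angles; "qd": joint speeds; "joint_efforts": joint torques, N m; "tool_pos": TCP position; "tcp_rot": TCP orientation; "ft_force": force on the tool from outside, world axes, zero at the start; "wrist_torque": the same for the moment, N m; "finger_gap": finger opening in mm; "grip_force": force on a finger pad.
Only numpy, scipy, OpenCV 4.12 (cv2) and the standard library are available. Lean on these libraries where they do the work, as an engineer would, in place of code of your own. Each camera call takes 0.05 s, during which the arm holds its last target. There are 200 camera calls.

TASK

Gently push the tall brass candlestick low on its foot, so that it slides upright over the table, never lifted or tipped, until its foot stands wholly on the round blue-and-white photo mark in front of the camera. Once it stands still there, press the red button fully down to take the picture and let it spring back; do not press the red button before that, nor the white button at any time, and leave everything else where it stands.

Things in the scene. Friction and masses are not known exactly. Their poses are not given: they have to be found in the camera images.
- candlestick: the brass candlestick, loose, about 0.5 kg, 210 mm tall: a round foot 62 mm across with upright sides from the table to 22 mm height, a dome narrowing to a slim 18 mm stem at 50 mm height, a 42 mm drip pan at 165 mm. Pushed with a finger below about 25 mm height it slides; pushed high on the stem it tips. Origin at the centre of its underside, z axis up its stem
- mark: flat printed photo mark on the table, 120 mm across, blue rim, white centre, no step to slide over; fixed. Origin at its centre. A black camera on a small stand (150 mm tall, 110 mm wide, fixed) stands 0.24 to 0.35 m off along its x axis. Candlestick and mark start on opposite sides (left, right) of the table; the strip between them and 70 mm behind the candlestick are free of things
- shutter (a joint): travel of the red shutter button: 0 released, 0.006 m fully down; a spring returns it; fully down takes about 4 N
- shutter_top (a point): centre of the red button's top face (32 mm across, facing up, in a fixed dark housing); it is pressed straight down
- lamp (a joint): travel of the white button (not to be pressed): 0 released, 0.006 m fully down
- lamp_top (a point): centre of the white button's top face (32 mm across), in a fixed housing like the red one's; the two may swap places
- dark_stick: bystander: a shorter candlestick of dark metal, foot 62 mm across, 165 mm tall; origin at the centre of its underside
- jar: bystander: amber glass jar, 56 mm across, 85 mm tall; origin at the centre of its underside
- bowl: bystander: terracotta bowl, 110 mm across, 50 mm tall; origin at the centre of its underside
- brush: bystander: a hand brush lying flat; origin under it, x axis along it
- scale_bar: bystander: flat black-and-white photo scale bar, 30 x 150 x 8 mm, long side along its y axis; origin at the centre of its underside
- ammonite: bystander: brown spiral fossil, 90 mm across, 25 mm tall; origin at the centre of its underside
- vial: bystander: small glass bottle, 36 mm across, 70 mm tall; origin at the centre of its underside
Things that resemble listed ones, but are neither listed nor needed, are in the scene too. What is shaped like the part that bears shutter but orange or turquoise is not meant.

How it is judged (in metres and radians):
On the way, in this order (a step that is already met when the one before it is completed fails the run):
1. the candlestick stands upright and still with its foot wholly on the mark (horizontal distance between candlestick and mark below 0.029 m and angle between candlestick's own z axis and vertical below 0.05 rad and height (world z) of candlestick below 0.004 m and linear speed of candlestick below 0.015 m/s), for 0.2 s.
2. the red button is pressed fully down (value of joint shutter above 0.0045 m), for 0.05 s.
At the end, for the whole second after the job is handed in: the candlestick stands upright (within 3 degrees), on the table and at rest, its axis within 29 mm of the mark's centre (foot wholly on the mark), after the red button was pressed and has sprung back (all of step 1 and angular speed of candlestick below 0.1 rad/s and value of joint shutter below 0.002 m); the robot touches nothing.
It fails at once if the candlestick is tipped (more than 11 degrees) or lifted off the table (7 mm) (angle between candlestick's own z axis and vertical above 0.2 rad or height (world z) of candlestick above 0.007 m).
It fails at once if the candlestick is pushed roughly or squeezed (over 25 N) (contact force between the fingers and candlestick above 25 N).
It fails at once if the red button is pressed while the candlestick is not on the mark (value of joint shutter above 0.0035 m and horizontal distance between candlestick and mark above 0.032 m).
It fails at once if the white button is pressed (value of joint lamp above 0.0035 m).
It fails at once if a bystander is moved by more than 20 mm (distance of any of dark_stick, jar, bowl, brush, scale_bar, ammonite, vial from where it was at the start of the episode above 0.02 m).
It also fails if it takes over 72 s, if anything falls off the work surface, if the arm or the gripper's body presses on something with over 40 N, if the wrist force passes 120 N, or if a joint passes its speed limit or range.

## Working session

There is one attempt and no reset: what is moved stays moved. The work goes in short steps, Python scripts to look and compute and a shell command to move; the robot and the scene stay as the last step left them, time stands still between calls to the robot, and variables do not carry over. Pictures are saved under pics/ and viewed, at most 10 in all, crops included, and the job is handed in when it is done.

```bash
mkdir -p pics; cat > look.py <<'E'
import cv2,numpy as np
from bench import *
def save(s,n): cv2.imwrite(f'pics/{n}.png',s['image'][:,:,::-1])
def proj(s,X):
    c=s['R']@np.array(X,float)+s['t']; p=np.array(s['intrinsics'])@c; return (p[:2]/p[2]).round(0)
E
python3 - <<'E'
from look import *
S={n:snapshot(n) for n in('scene','top')}
for n,s in S.items():
    save(s,n)
    for q in ['candlestick','mark','shutter_top','lamp_top','dark_stick','jar','bowl','brush','scale_bar','ammonite','vial']:
        for d in place_of(s,q)[:3]: print(n,q,round(d['conf'],2),np.round(d['location']),proj(s,d['location']))
cv2.imwrite('pics/both.png',np.vstack([cv2.resize(S[n]['image'],(480,300))[:,:,::-1] for n in S]))
st=sense();print(st['tool_pos'],st['tcp_rot'])
E
```

```text
scene candlestick 0.86 [ 516. -145.    1.] [273. 193.]
scene mark 0.88 [520. 152.   1.] [378. 200.]
scene mark 0.73 [ 529. -484.    0.] [156. 189.]
scene mark 0.25 [528. 461.  -3.] [490. 210.]
scene shutter_top 0.67 [ 664. -165.   23.] [256. 225.]
scene shutter_top 0.61 [694. -89.  24.] [284. 235.]
scene shutter_top 0.59 [775. -82.  25.] [283. 260.]
scene lamp_top 0.45 [688.  78.  26.] [351. 237.]
scene lamp_top 0.29 [364.  35.  -3.] [339. 165.]
scene dark_stick 0.97 [803.   9.   0.] [320. 279.]
scene jar 0.65 [662. 440.   1.] [493. 245.]
scene jar 0.43 [529. 462.  -2.] [490. 210.]
scene bowl 0.96 [528. 466.  -0.] [492. 209.]
scene brush 0.61 [334. 253.  -1.] [409. 162.]
scene scale_bar 0.74 [363.  32.  -2.] [338. 164.]
scene scale_bar 0.66 [520. 151.  -1.] [377. 201.]
scene ammonite 0.65 [ 531. -484.    2.] [156. 189.]
scene ammonite 0.58 [689.  79.  23.] [351. 238.]
scene vial 0.83 [ 659. -421.    2.] [162. 223.]
top candlestick 0.6 [ 520. -146.    0.] [357. 214.]
top mark 0.79 [522. 156.   2.] [270. 215.]
top shutter_top 0.65 [ 668. -167.   22.] [363. 171.]
top shutter_top 0.65 [779. -81.  21.] [337. 139.]
top shutter_top 0.56 [691. -79.  21.] [337. 165.]
top lamp_top 0.54 [686.  79.  21.] [291. 167.]
top dark_stick 0.7 [804.  12.   2.] [310. 134.]
top jar 0.54 [662. 443.  -2.] [189. 177.]
top bowl 0.82 [526. 467.  -5.] [182. 216.]
top brush 0.67 [334. 252.  -1.] [244. 270.]
top scale_bar 0.75 [364.  31.   1.] [307. 260.]
top ammonite 0.82 [ 525. -482.   -3.] [453. 210.]
top ammonite 0.35 [ 517. -145.    0.] [357. 215.]
top vial 0.53 [ 665. -421.    4.] [435. 171.]
[159.89749002 578.28674509 248.28619645] [-1.79998063e+02 -1.13561089e-03  1.64542105e+02]
```

View pics/scene.png

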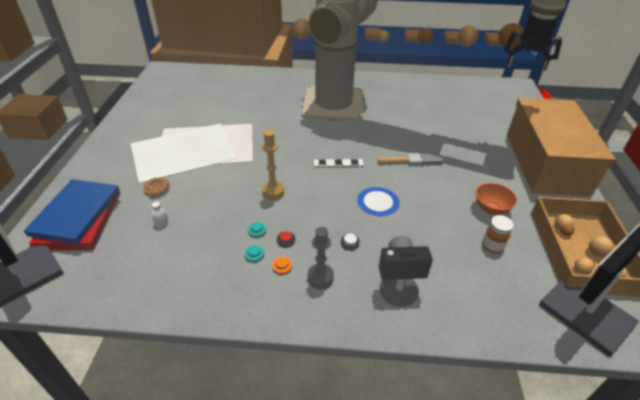

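View pics/top.png

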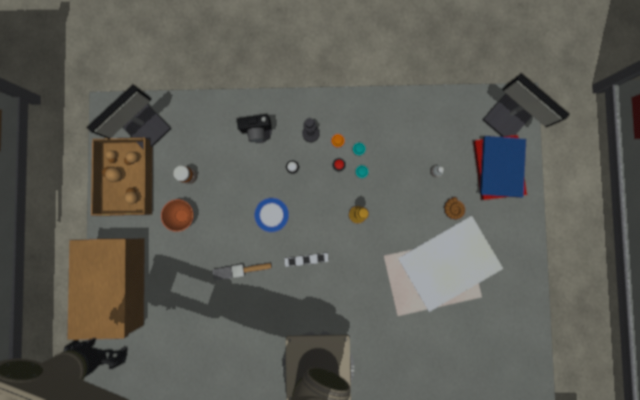

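The scene view shows the brass stick at (273,193), the mark at (378,200), the red button at (286,238), and the white one at (350,240). The top view agrees: stick at (357,214), mark at (270,215), red at (338,165), white at (291,167). In world coordinates the stick is at about (518,-145), the mark at (521,154) and the red button at (692,-84,23). I'll push along +y with the half-open fingers cradling the foot and the tool tilted 30° back.

```bash
python3 -m handwheel '[[0,0,0,-3.4,0,0,0],[0,0,0,-3.4,0,0,0],[0,0,0,-3.4,0,0,0],[0,0,0,0,0,0,0.12],[0,0,0,0,0,0,0.12],[0,0,0,0,0,0,0.12],[0,0,0,0,0,0,0.12],[0,0,0,0,0,0,0.12],[0,0,0,0,0,0,0.12],[0,0,0,0,0,0,0.12],[0,0,0,0,0,0,0.12],[0,0,0,0,0,0,0.12]]' 20
python3 -m handwheel '[[0,0,0,0,0,0,0.11],[0,0,0,0,0,0,0.11],[0,-3,2.5,0,0,0,0],[0,-3,2.5,0,0,0,0],[0,-3,2.5,0,0,0,0],[0,-3,2.5,0,0,0,0],[0,-3,2.5,0,0,0,0],[0,-3,2.5,0,0,0,0],[0,-3,2.5,0,0,0,0],[0,-3,2.5,0,0,0,0],[0,-3,2.5,0,0,0,0],[0,-3,2.5,0,0,0,0]]'
python3 -m handwheel '[[0,-3,1,0,0,0,0],[0,-3,1,0,0,0,0],[0,-3,1,0,0,0,0],[0,-3,1,0,0,0,0],[0,-3,1,0,0,0,0],[0,-3,1,0,0,0,0],[0,-3,1,0,0,0,0],[0,-3,1,0,0,0,0],[0,-3,1,0,0,0,0],[0,-3,1,0,0,0,0],[0,-3,1,0,0,0,0],[0,0,0,0,0,0,0]]'
python3 - <<'E'
from look import *
s=snapshot('wrist');save(s,'w1')
for q in ['candlestick','mark','shutter_top','lamp_top']:
    for d in place_of(s,q)[:3]: print(q,round(d['conf'],2),np.round(d['location']),proj(s,d['location']))
st=sense();print(st['tool_pos'],st['tcp_rot'],st['finger_gap'],st['joint_pos'])
E
```

```text
time: 2.2
tool_pos: [159.9, 578.3, 350.2]
tcp_rot: [-180.0, 0.0, 102.3]
ft_force: [0.6, -1.1, -0.2]
finger_gap: 42.5
grip_force: 0.0
time: 3.2
tool_pos: [411.1, 276.9, 350.6]
tcp_rot: [180.0, -0.0, 90.1]
ft_force: [-0.0, 1.3, 0.5]
finger_gap: 42.7
grip_force: 0.0
time: 4.2
tool_pos: [521.3, -56.2, 349.7]
tcp_rot: [-180.0, 0.1, 89.8]
ft_force: [0.2, 0.2, -0.8]
finger_gap: 42.7
grip_force: 0.0
candlestick 0.93 [ 514. -148.   -0.] [314. 214.]
shutter_top 0.79 [781. -80.  25.] [503. 174.]
shutter_top 0.74 [ 741. -159.   25.] [467. 226.]
shutter_top 0.58 [ 667. -160.   21.] [416. 226.]
lamp_top 0.85 [685.  78.  17.] [444.  54.]
[520.39876394 -50.51397845 350.4350359 ] [ 1.79991107e+02 -1.56169606e-02  9.01061428e+01] 42.485759129030185 [-1.11753510e+01 -5.65693186e+00  8.79848079e+01  1.72087552e-02
  9.76664577e+01 -1.12791960e+01]
```

View pics/w1.png

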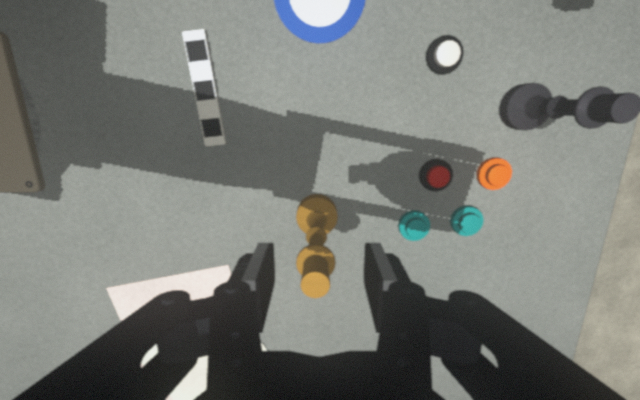

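The wrist view confirms the stick's foot at (316,215), the red button at (437,175) and the white button at (444,54). I'll go behind the stick, tilt, and lower.

```bash
python3 -m handwheel '[[0,-3.5,-0.05,0,0,0,0],[0,-3.5,-0.05,0,0,0,0],[0,-3.5,-0.05,0,0,0,0],[0,-3.5,-0.05,0,0,0,0],[0,-3.5,-0.05,0,0,0,0],[0,-3.5,-0.05,0,0,0,0],[0,0,0,0,0,0.105,0],[0,0,0,0,0,0.105,0],[0,0,0,0,0,0.105,0],[0,0,0,0,0,0.105,0],[0,0,0,0,0,0.104,0],[0,0,0,0,0,0,0]]'
python3 -m handwheel '[[0,-1.55,0,2.685,0,0,0],[0,-1.55,0,2.685,0,0,0],[0,-1.55,0,2.685,0,0,0],[0,-1.55,0,2.685,0,0,0],[0,-1.55,0,2.685,0,0,0],[0,-1.55,0,2.685,0,0,0],[0,-1.55,0,2.685,0,0,0],[0,-1.55,0,2.685,0,0,0],[0,-1.55,0,2.685,0,0,0],[0,-1.55,0,2.685,0,0,0],[0,0,0,0,0,0,0]]'
python3 - <<'E'
from look import *
W=snapshot('wrist');s=snapshot('scene');save(W,'w2')
K=np.array(W['intrinsics'])
def foot(S,q):
    for d in place_of(S,q)[:2]: print(q,round(d['conf'],2),np.round(d['location']),proj(S,d['location']))
for S in(W,s): foot(S,'candlestick')
foot(s,'mark')
st=sense();print(st['tool_pos'],st['tcp_rot'],st['finger_gap'],st['joint_pos'])
E
```

```text
time: 5.45
tool_pos: [516.9, -262.0, 346.8]
tcp_rot: [-179.7, -30.5, 89.8]
ft_force: [-0.0, -0.6, -2.5]
finger_gap: 42.8
grip_force: 0.0
time: 6.37
tool_pos: [514.9, -257.2, 34.4]
tcp_rot: [-179.5, -30.2, 90.0]
ft_force: [0.1, 0.0, -1.9]
finger_gap: 42.4
grip_force: 0.0
candlestick 0.63 [ 517. -148.   -1.] [323.  98.]
candlestick 0.77 [ 516. -145.    2.] [273. 193.]
candlestick 0.33 [336. 253.  -4.] [409. 163.]
mark 0.65 [521. 153.   4.] [378. 200.]
[ 519.51045297 -262.16719112   43.37730993] [179.76587847 -29.79888386  90.23511607] 42.71617984838429 [-44.31679894  32.22826293  82.22392558  20.93793774  87.45065584
 -49.52135122]
```

View pics/w2.png

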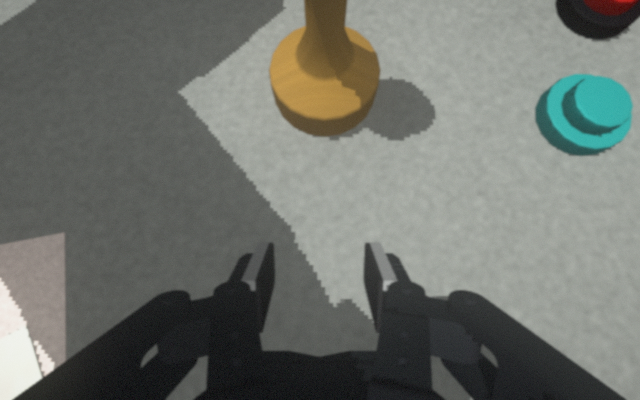

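The foot is at (325,80), centred ahead of the fingers. The teal look-alike on the right is well clear. Lowering to push height and checking for table contact.

```bash
python3 -m handwheel '[[0,-0.25,0.1,0.433,0,0,0],[0,-0.25,0.1,0.433,0,0,0],[0,-0.25,0.1,0.433,0,0,0],[0,0,0,0,0,0,0],[0,0,0,0,0,0,0],[0,0,0,0,0,0,0],[0,0,0,0,0,0,0]]'
python3 - <<'E'
from look import *
P=[]
for i in range(5):
    S=snapshot('wrist');st=sense();P.append(np.r_[st['tool_pos'],st['ft_force']])
print(np.round(P,1),np.mean(P,0).round(1))
E
```

```text
time: 7.2
tool_pos: [520.7, -261.3, 25.3]
tcp_rot: [-180.0, -30.0, 90.0]
ft_force: [0.4, -0.4, -0.9]
finger_gap: 42.5
grip_force: 0.0
[[ 5.208e+02 -2.613e+02  2.540e+01  1.000e-01 -4.000e-01 -7.000e-01]
 [ 5.208e+02 -2.613e+02  2.540e+01  0.000e+00  4.000e-01 -3.000e-01]
 [ 5.208e+02 -2.613e+02  2.540e+01  2.000e-01 -1.000e-01  2.000e-01]
 [ 5.208e+02 -2.613e+02  2.540e+01  2.000e-01 -6.000e-01  0.000e+00]
 [ 5.208e+02 -2.613e+02  2.540e+01  5.000e-01 -0.000e+00  2.000e-01]] [ 5.208e+02 -2.613e+02  2.540e+01  2.000e-01 -1.000e-01 -1.000e-01]
```

```bash
python3 -m handwheel '[[0,-0.075,0,0.13,0,0,0],[0,-0.075,0,0.13,0,0,0],[0,0,0,0,0,0,0],[0,0.866,0,0.5,0,0,0],[0,0.866,0,0.5,0,0,0],[0,0.866,0,0.5,0,0,0],[0,0.866,0,0.5,0,0,0],[0,0.866,0,0.5,0,0,0],[0,0,0,0,0,0,0],[0,0,0,0,0,0,0]]'
python3 -m handwheel '[[0,0.26,0,0.15,0,0,0],[0,0.26,0,0.15,0,0,0],[0,0.26,0,0.15,0,0,0],[0,0.26,0,0.15,0,0,0],[0,0.26,0,0.15,0,0,0],[0,0.26,0,0.15,0,0,0],[0,0.26,0,0.15,0,0,0],[0,0.26,0,0.15,0,0,0],[0,0.26,0,0.15,0,0,0],[0,0.26,0,0.15,0,0,0],[0,0.26,0,0.15,0,0,0],[0,0.26,0,0.15,0,0,0]]'
python3 - <<'E'
from look import *
W=snapshot('wrist');s=snapshot('scene');save(W,'w3')
for S in(W,s):
    for d in place_of(S,'candlestick')[:1]: print(round(d['conf'],2),np.round(d['location']),proj(S,d['location']))
st=sense();print(st['tool_pos'],st['tcp_rot'],st['ft_force'],st['finger_gap'])
E
```

```text
time: 8.28
tool_pos: [520.6, -210.3, 22.4]
tcp_rot: [-180.0, -30.0, 90.1]
ft_force: [0.3, -0.5, -0.2]
finger_gap: 42.8
grip_force: 0.0
time: 9.28
tool_pos: [520.6, -175.1, 22.3]
tcp_rot: [-180.0, -30.0, 90.1]
ft_force: [-0.8, -2.2, -0.6]
finger_gap: 42.8
grip_force: 1.2
0.85 [ 519. -138.    0.] [316. 205.]
0.75 [ 518. -142.    1.] [274. 194.]
[ 520.64389935 -174.89037834   22.3496808 ] [-179.9965033   -30.04425284   90.06346901] [ 0.00777664 -0.3616486  -0.10415242] 42.431640429980014
```

View pics/w3.png

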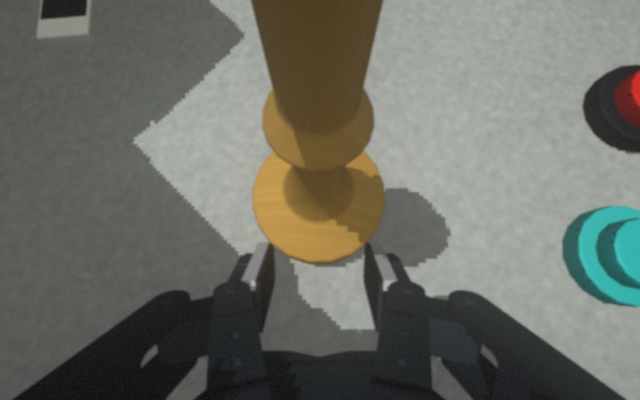

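The foot at (320,205) is nested between both fingertips, with about 2 N of push. Sliding on.

```bash
python3 -m handwheel '[[0,0.26,0,0.15,0,0,0],[0,0.346,0,0.2,0,0,0],[0,0.433,0,0.25,0,0,0],[0,0.433,0,0.25,0,0,0],[0,0.433,0,0.25,0,0,0],[0,0.433,0,0.25,0,0,0],[0,0.433,0,0.25,0,0,0],[0,0.433,0,0.25,0,0,0],[0,0.433,0,0.25,0,0,0],[0,0.433,0,0.25,0,0,0],[0,0.433,0,0.25,0,0,0],[0,0.433,0,0.25,0,0,0]]'
python3 -m handwheel '[[0,0.433,0,0.25,0,0,0],[0,0.433,0,0.25,0,0,0],[0,0.433,0,0.25,0,0,0],[0,0.433,0,0.25,0,0,0],[0,0.433,0,0.25,0,0,0],[0,0.433,0,0.25,0,0,0],[0,0.433,0,0.25,0,0,0],[0,0.433,0,0.25,0,0,0],[0,0.433,0,0.25,0,0,0],[0,0.433,0,0.25,0,0,0],[0,0.433,0,0.25,0,0,0],[0,0.433,0,0.25,0,0,0]]'
python3 -m handwheel '[[0,0.433,0,0.25,0,0,0],[0,0.433,0,0.25,0,0,0],[0,0.433,0,0.25,0,0,0],[0,0.433,0,0.25,0,0,0],[0,0.433,0,0.25,0,0,0],[0,0.433,0,0.25,0,0,0],[0,0.433,0,0.25,0,0,0],[0,0.433,0,0.25,0,0,0],[0,0.433,0,0.25,0,0,0],[0,0.433,0,0.25,0,0,0],[0,0.433,0,0.25,0,0,0],[0,0.433,0,0.25,0,0,0]]'
python3 -m handwheel '[[0,0.433,0,0.25,0,0,0],[0,0.433,0,0.25,0,0,0],[0,0.433,0,0.25,0,0,0],[0,0.433,0,0.25,0,0,0],[0,0.433,0,0.25,0,0,0],[0,0.433,0,0.25,0,0,0],[0,0.433,0,0.25,0,0,0],[0,0.433,0,0.25,0,0,0],[0,0.433,0,0.25,0,0,0],[0,0.346,0,0.2,0,0,0],[0,0.26,0,0.15,0,0,0],[0,0.173,0,0.1,0,0,0]]'
python3 - <<'E'
from look import *
W=snapshot('wrist');s=snapshot('scene');t=snapshot('top');save(W,'w4');save(s,'s4')
for S in(W,s,t):
  for q in('candlestick','mark'):
    for d in place_of(S,q)[:1]: print(q,round(d['conf'],2),np.round(d['location']),proj(S,d['location']))
st=sense();print(st['tool_pos'],st['tcp_rot'],st['ft_force'],st['finger_gap'],st['joint_pos'])
E
```

```text
time: 10.48
tool_pos: [520.6, -117.7, 22.4]
tcp_rot: [180.0, -30.0, 90.1]
ft_force: [-0.3, -2.6, 0.2]
finger_gap: 42.7
grip_force: 1.1
time: 11.48
tool_pos: [520.5, -57.7, 22.3]
tcp_rot: [-180.0, -30.0, 90.1]
ft_force: [-0.3, -3.1, -0.8]
finger_gap: 42.5
grip_force: 1.1
time: 12.48
tool_pos: [520.4, 2.3, 22.4]
tcp_rot: [-180.0, -30.0, 90.1]
ft_force: [0.0, -1.9, -0.2]
finger_gap: 43.0
grip_force: 1.0
time: 13.48
tool_pos: [520.3, 56.3, 22.4]
tcp_rot: [-180.0, -30.0, 90.1]
ft_force: [0.5, -2.0, -0.8]
finger_gap: 42.5
grip_force: 1.0
candlestick 0.91 [518.  93.   1.] [314. 207.]
candlestick 0.82 [519.  90.   4.] [356. 198.]
mark 0.56 [520. 154.   2.] [379. 200.]
candlestick 0.7 [523.  96.  -2.] [288. 214.]
mark 0.84 [517. 154.   3.] [271. 216.]
[520.43219587  55.79399707  22.41806453] [-179.99617122  -30.03395786   90.04583676] [-0.3874784  -0.08163909  0.04949648] 42.98300761218023 [-18.30425107  15.48776681 107.14236144  30.26461578  70.48481839
 -31.99572705]
```

View pics/w4.png

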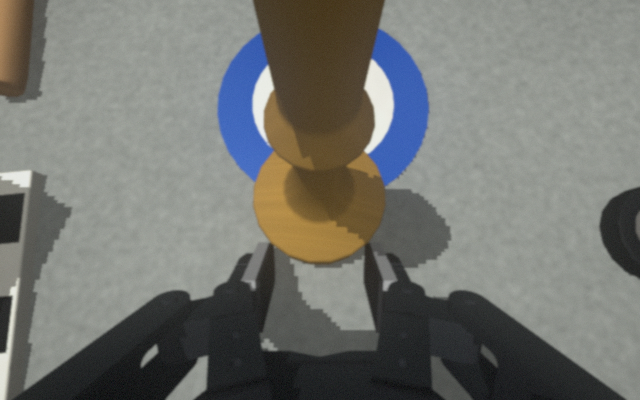

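The stick's foot is at (319,207), still nested and upright, with the mark straight ahead and centred at (323,108). About 61 mm to go.

```bash
python3 -m handwheel '[[0,0.26,0,0.15,0,0,0],[0,0.433,0.02,0.25,0,0,0],[0,0.433,0.02,0.25,0,0,0],[0,0.433,0.02,0.25,0,0,0],[0,0.433,0.02,0.25,0,0,0],[0,0.433,0.02,0.25,0,0,0],[0,0.433,0,0.25,0,0,0],[0,0.433,0,0.25,0,0,0],[0,0.433,0,0.25,0,0,0],[0,0.433,0,0.25,0,0,0],[0,0.433,0,0.25,0,0,0],[0,0.346,0,0.2,0,0,0]]'
python3 -m handwheel '[[0,0.26,0,0.15,0,0,0],[0,0.087,0,0.05,0,0,0],[0,0,0,0,0,0,0],[0,0,0,0,0,0,0]]'
python3 - <<'E'
from look import *
W=snapshot('wrist');s=snapshot('scene');t=snapshot('top');save(W,'w5')
for S in(W,s,t):
  for q in('candlestick','mark'):
    for d in place_of(S,q)[:1]: print(q,round(d['conf'],2),np.round(d['location']),proj(S,d['location']))
st=sense();print(st['tool_pos'],st['ft_force'])
E
```

```text
time: 14.93
tool_pos: [521.3, 113.4, 22.4]
tcp_rot: [-180.0, -30.0, 90.1]
ft_force: [0.5, -2.8, 0.6]
finger_gap: 42.9
grip_force: 1.2
time: 15.27
tool_pos: [521.2, 117.1, 22.4]
tcp_rot: [-180.0, -30.0, 90.1]
ft_force: [0.3, -0.4, -0.5]
finger_gap: 42.4
grip_force: 0.3
candlestick 0.57 [519. 156.   2.] [314. 202.]
candlestick 0.65 [522. 152.   1.] [378. 201.]
mark 0.56 [521. 152.  -3.] [378. 201.]
candlestick 0.59 [523. 155.  -1.] [271. 215.]
mark 0.88 [519. 154.   3.] [271. 216.]
[521.32594294 116.81260868  22.40892501] [-0.37994366  0.17440945  0.0651756 ]
```

View pics/w5.png

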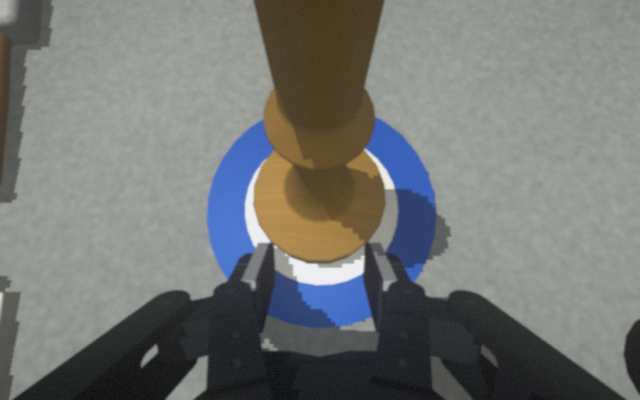

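The foot is on the white centre of the mark, at (320,205) against the ring at about (321,222), well inside the tolerance. Backing off along -y, rising, untilting and closing.

```bash
python3 -m handwheel '[[0,-0.433,0,-0.25,0,0,0],[0,-0.433,0,-0.25,0,0,0],[0,-1.95,0,-1.125,0,0,0],[0,-1.95,0,-1.125,0,0,0],[0,-1.95,0,-1.125,0,0,0],[0,-1.95,0,-1.125,0,0,0],[0,0,0,0,0,0,0],[0,1.0,0,-1.73,0,0,0],[0,1.75,0,-3.03,0,0,0],[0,1.75,0,-3.03,0,0,0],[0,1.75,0,-3.03,0,0,0],[0,1.75,0,-3.03,0,0,0]]'
python3 -m handwheel '[[-1,1.75,0,-3.03,0,0,0],[-1,1.0,0,-1.73,0,0,0],[-1,0,0,0,0,-0.105,0],[-1,0,0,0,0,-0.105,0],[-1,0,0,0,0,-0.105,0],[-1,0,0,0,0,-0.105,0],[-1,0,0,0,0,-0.104,0],[-1,-2.2,2,0,0,0,0],[-1,-2.2,2,0,0,0,0],[-1,-2.2,2,0,0,0,0],[-1,0,0,0,0,0,0],[-1,0,0,0,0,0,0]]'
python3 - <<'E'
from look import *
W=snapshot('wrist');s=snapshot('scene');t=snapshot('top');save(W,'w6')
for S in(W,s,t):
  for q in('candlestick','shutter_top'):
    for d in place_of(S,q)[:4]: print(q,round(d['conf'],2),np.round(d['location']),proj(S,d['location']))
# red blob ray to z=23
for S in(W,t,s):
  h=cv2.cvtColor(S['image'],cv2.COLOR_RGB2HSV);m=(((h[...,0]<4)|(h[...,0]>174))&(h[...,1]>150)&(h[...,2]>60)).astype(np.uint8)
  n,_,st,c=cv2.connectedComponentsWithStats(m)
  R=np.array(S['R']);o=-R.T@S['t']
  for i in range(1,n):
    if st[i,4]>20:
      r=R.T@np.linalg.solve(S['intrinsics'],[*c[i],1]);print(c[i].round(),st[i,4],(o+r*(23-o[2])/r[2]).round(1))
st=sense();print(st['tool_pos'],st['tcp_rot'],st['finger_gap'])
E
```

```text
time: 16.72
tool_pos: [521.0, 16.8, 183.8]
tcp_rot: [-180.0, -30.0, 90.0]
ft_force: [0.8, -0.3, 0.7]
finger_gap: 42.7
grip_force: 0.0
time: 17.72
tool_pos: [581.8, -50.0, 236.5]
tcp_rot: [-179.9, -0.0, 90.0]
ft_force: [0.4, 0.3, 0.4]
finger_gap: 0.0
grip_force: 0.0
shutter_top 0.77 [ 664. -164.   21.] [390. 270.]
shutter_top 0.74 [ 743. -157.   28.] [460. 268.]
shutter_top 0.67 [694. -87.  26.] [422. 209.]
shutter_top 0.58 [777. -79.  23.] [498. 201.]
candlestick 0.87 [523. 151.  -0.] [377. 201.]
shutter_top 0.68 [ 743. -159.   23.] [253. 248.]
shutter_top 0.62 [ 662. -166.   23.] [256. 224.]
shutter_top 0.59 [776. -82.  27.] [282. 260.]
shutter_top 0.43 [696. -86.  21.] [285. 237.]
candlestick 0.57 [521. 157.   1.] [270. 215.]
shutter_top 0.62 [ 745. -155.   20.] [359. 149.]
shutter_top 0.49 [785. -81.  21.] [337. 138.]
[420. 205.] 536 [692.3 -83.6  23. ]
[479. 153.] 180 [ 721.4 -569.1   23. ]
[489. 197.] 41 [ 568.3 -596.2   23. ]
[545.  93.] 60 [-108.5  795.    23. ]
[634. 147.] 348 [219.3 975.   23. ]
[ 92. 231.] 245 [ 722.  -573.4   23. ]
[ 48. 243.] 206 [ 770.5 -663.5   23. ]
[581.36767688 -48.87446819 237.53288211] [1.79978044e+02 1.56541812e-03 9.00803489e+01] -0.3072731039523725
```

View pics/w6.png

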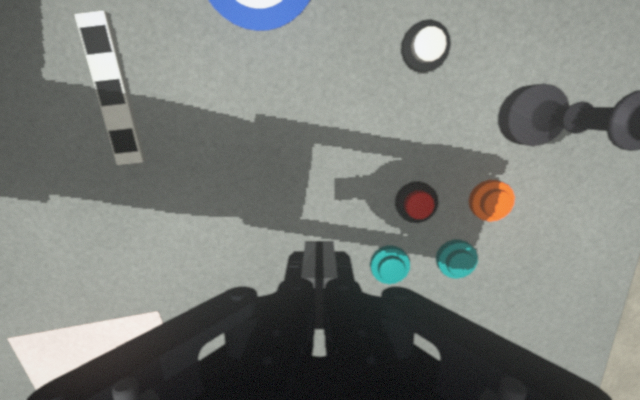

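The red button is at (420,205), which puts it at (692.5,-84). Moving above it and lowering to about 11 mm clear.

```bash
python3 -m handwheel '[[-1,-0.875,2.775,0,0,0,0],[-1,-0.875,2.775,0,0,0,0],[-1,-0.875,2.775,0,0,0,0],[-1,-0.875,2.775,0,0,0,0],[-1,0,0,3.1,0,0,0],[-1,0,0,3.1,0,0,0],[-1,0,0,3.1,0,0,0],[-1,0,0,3.1,0,0,0],[-1,0,0,3.1,0,0,0],[-1,0,0,3.1,0,0,0],[-1,0,0,0,0,0,0],[-1,0,0,0,0,0,0]]'
python3 -m handwheel '[[-1,0,0,0.2,0,0,0],[-1,0,0,0.2,0,0,0],[-1,0,0,0.2,0,0,0],[-1,0,0,0.2,0,0,0],[-1,0,0,0,0,0,0],[-1,0,0,0,0,0,0]]'
python3 - <<'E'
from look import *
s=snapshot('scene');print([(np.round(d['location']),d['conf']) for d in place_of(s,'candlestick')[:1]])
W=snapshot('wrist')['image'][:,:,::-1];cv2.imwrite('pics/w7.png',np.hstack([cv2.resize(s['image'][190:290,230:330,::-1],(400,400)),cv2.resize(W[100:300,220:420],(400,400))]))
E
```

```text
time: 19.17
tool_pos: [690.4, -83.6, 49.0]
tcp_rot: [-179.7, -0.1, 90.1]
ft_force: [0.6, -0.1, 2.1]
finger_gap: -0.0
grip_force: 0.0
time: 19.67
tool_pos: [692.7, -84.1, 43.7]
tcp_rot: [180.0, 0.0, 90.1]
ft_force: [-0.7, -0.4, 0.5]
finger_gap: 0.1
grip_force: 0.0
[(array([522., 154.,   3.]), 0.94)]
```

View pics/w7.png

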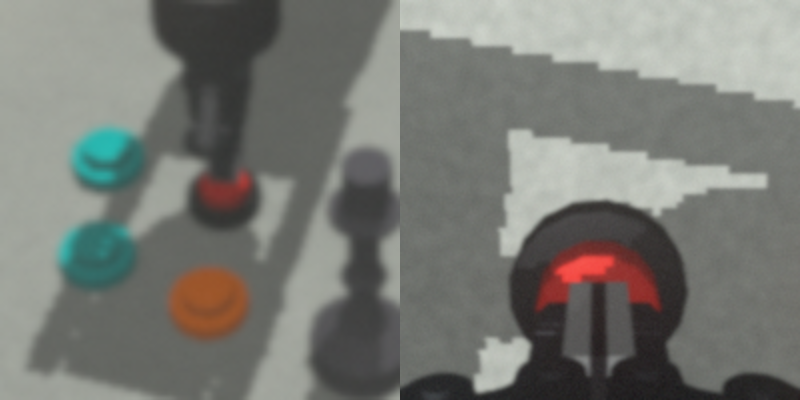

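The fingertips are centred over the red button and just above it. Pressing in 1.5 mm rows.

```bash
python3 -m handwheel '[[-1,0,0,0.15,0,0,0],[-1,0,0,0.15,0,0,0],[-1,0,0,0.15,0,0,0],[-1,0,0,0,0,0,0],[-1,0,0,0,0,0,0]]'
python3 -m handwheel '[[-1,0,0,0.15,0,0,0],[-1,0,0,0.15,0,0,0],[-1,0,0,0,0,0,0],[-1,0,0,0,0,0,0]]'
```

```text
time: 20.23
tool_pos: [692.5, -84.1, 38.7]
tcp_rot: [-180.0, -0.0, 90.1]
ft_force: [-0.1, 0.1, 1.7]
finger_gap: -0.1
grip_force: 0.6
time: 20.57
tool_pos: [692.7, -84.1, 35.9]
tcp_rot: [180.0, 0.0, 90.1]
ft_force: [-0.4, -0.1, 2.0]
finger_gap: -0.1
grip_force: 1.3
```

```bash
python3 -m handwheel '[[-1,0,0,0.1,0,0,0],[-1,0,0,0.1,0,0,0],[-1,0,0,0,0,0,0],[-1,0,0,0,0,0,0]]'
python3 -m handwheel '[[-1,0,0,0.1,0,0,0],[-1,0,0,0,0,0,0],[-1,0,0,0,0,0,0]]'
```

```text
time: 20.9
tool_pos: [692.7, -84.1, 33.9]
tcp_rot: [180.0, 0.0, 90.1]
ft_force: [-1.0, -0.0, 2.7]
finger_gap: 0.2
grip_force: 1.7
time: 21.15
tool_pos: [692.7, -84.1, 33.1]
tcp_rot: [180.0, 0.0, 90.1]
ft_force: [-2.3, -0.7, 4.7]
finger_gap: -0.0
grip_force: 2.6
```

```bash
python3 -m handwheel '[[-1,0,0,0.1,0,0,0],[-1,0,0,0,0,0,0],[-1,0,0,0,0,0,0]]'
python3 -m handwheel '[[-1,0,0,0.1,0,0,0],[-1,0,0,0,0,0,0],[-1,0,0,0,0,0,0]]'
```

```text
time: 21.4
tool_pos: [692.8, -84.1, 33.0]
tcp_rot: [180.0, 0.0, 90.1]
ft_force: [-4.9, 1.4, 10.5]
finger_gap: -0.2
grip_force: 5.4
time: 21.65
tool_pos: [692.9, -84.1, 32.9]
tcp_rot: [180.0, 0.0, 90.1]
ft_force: [-7.6, 1.5, 17.0]
finger_gap: 0.2
grip_force: 8.3
```

The button is on its hard stop: no travel left at 33 mm and the force rising to 17 N. Releasing, then checking everything.

```bash
python3 -m handwheel '[[-1,0,0,-0.5,0,0,0],[-1,0,0,-1,0,0,0],[-1,0,0,-3,0,0,0],[-1,0,0,-3,0,0,0],[-1,0,0,-3,0,0,0],[-1,0,0,-3,0,0,0],[-1,0,0,-3,0,0,0],[-1,0,0,0,0,0,0],[-1,0,0,0,0,0,0],[-1,0,0,0,0,0,0]]'
python3 - <<'E'
from look import *
s=snapshot('scene');t=snapshot('top');save(s,'s8')
for S in(s,t):
  for q in ['candlestick','mark','dark_stick','scale_bar','brush']:
    for d in place_of(S,q)[:1]: print(q,round(d['conf'],2),np.round(d['location']))
E
```

```text
time: 22.48
tool_pos: [692.3, -84.1, 195.4]
tcp_rot: [-180.0, -0.0, 90.1]
ft_force: [0.7, -0.6, -0.1]
finger_gap: 0.0
grip_force: 0.0
candlestick 0.73 [521. 154.   3.]
mark 0.78 [517. 154.   1.]
dark_stick 0.53 [360.  34.  -6.]
scale_bar 0.74 [363.  32.  -4.]
brush 0.79 [335. 254.  -3.]
candlestick 0.78 [522. 155.   1.]
mark 0.64 [520. 155.   5.]
dark_stick 0.7 [804.  12.  -0.]
brush 0.64 [334. 249.  -1.]
```

View pics/s8.png

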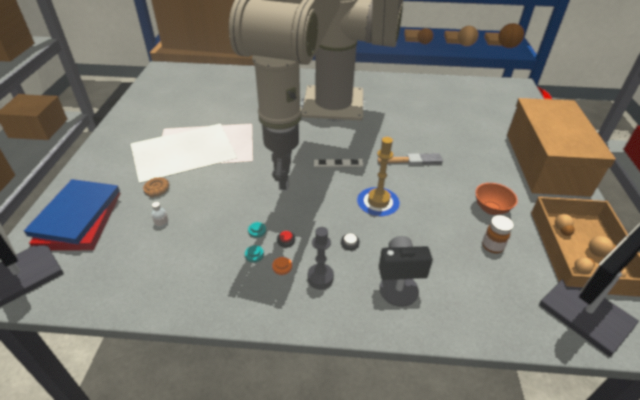

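The stick stands upright on the mark at (378,200). The red button at (286,238) is released, and everything else is in place.

```bash
python3 -c "from bench import hand_in;print(hand_in())"
```

```text
the job is handed in; nothing more can be done
None
```

The candlestick stands upright on the photo mark, within a few mm of its centre by camera; the red button was then pressed to its stop and released, nothing else appeared moved, and the job is handed in (no verdict was returned).

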